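Scan the red onion tray's barcode

TASK

Pick up the orange handheld scanner from its grey dock and read the barcode on the tray of sliced red onions: point it straight down at the middle of the label from about 8 cm above, its scan line running across the bars, and hold it steady there for two seconds, never bringing it low over the garlic tray's label. Then stand the scanner upright in the middle of its dock again, gently, without dropping it, and let go.

Things in the scene. Friction and masses are not known exactly. Their poses are not given: they have to be found in the camera images.
- scanner_handle (a point): Centre of the scanner's orange handle, 75 mm above the underside, 35 mm below the top: grasp it here from above. z up. Handle 32 (x) by 36 mm (y), 50 to 110 mm above the underside; below it a black head 48 (x) by 66 mm (y), with collar to 50 mm. 0.17-0.35 kg. The window is the whole underside, looking along -z; the scan line lies along y, the head's long side, either way round.
- onion_label (a point): Middle of the white barcode label, 42 (x) by 66 mm (y), on the steel half-lid at the robot's end of the tray of purple-and-white onion slices. z up; level, 70 mm above the table. The bars run along x, so the scan line must lie along y, the label's long side. Fixed steel tray 184 (x) by 116 mm (y), 68 mm high, its middle 50 mm along +x from here.
- garlic_label (a point): The same point and axes of the like label on an equal, fixed steel tray filled with cream-coloured garlic cloves: not to be read.
- dock: Fixed grey charging dock, a flat plate 110 mm (x) by 130 mm (y), with a blue field in the middle and no raised rim. Origin at the centre of its underside on the table; its flat top, where the scanner stands, is 12 mm above that.

How it is judged:
On the way:
1. held still 1 s over the onion label: window 50-120 mm from it, beam within 15 mm of its middle and 12 degrees of vertical, scan line within 20 degrees of square to the bars (x of onion_label in the frame of scanner_handle between -0.015 and 0.015 m and y of onion_label in the frame of scanner_handle between -0.015 and 0.015 m and z of onion_label in the frame of scanner_handle between -0.195 and -0.125 m and angle between scanner_handle's own z axis and vertical below 0.21 rad and angle between the y axis of scanner_handle and the y axis of onion_label, either way round below 0.35 rad and linear speed of scanner below 0.03 m/s), for 1 s.
At the end, for the whole second after the job is handed in: The scanner stands upright (within 6 degrees) and at rest on the dock's flat top, its middle within 20 mm of the dock's middle seen from above, released (horizontal distance between scanner_handle and dock below 0.02 m and z of scanner_handle in the frame of dock between 0.082 and 0.092 m and angle between scanner_handle's own z axis and vertical below 0.1 rad and linear speed of scanner below 0.02 m/s); the robot touches nothing.
It fails at once if the scanner is pointed at the garlic label from reading distance (beam within 20 mm of its middle, window less than 120 mm from it) (x of garlic_label in the frame of scanner_handle between -0.02 and 0.02 m and y of garlic_label in the frame of scanner_handle between -0.02 and 0.02 m and z of garlic_label in the frame of scanner_handle between -0.195 and -0.075 m).
It fails at once if the scanner is dropped or slammed onto the dock (over 0.45 m/s within 40 mm of its top) (horizontal distance between scanner_handle and dock below 0.06 m and z of scanner_handle in the frame of dock below 0.127 m and linear speed of scanner above 0.45 m/s).
It also fails if it takes over 72 s, if anything falls off the work surface, if the arm or the gripper's body presses on something with over 40 N, if the wrist force passes 120 N, or if a joint passes its speed limit or range.

ROBOT

A 7-joint arm with a two-finger parallel gripper is mounted at the origin on the work surface. World frame = base frame: x ahead of the robot, y to its left, z up, the work surface at z = 0. Lengths are in m, angles in rad, forces in N, time in s.
With the tool pointing down it reaches from about 0.4 to 0.85 m from the base axis. Payload 4.5 kg.
Tool frame: the origin (TCP) lies midway between the tips of the shut fingers; the grasp point (between the pads) lies 19 mm behind it; z points along the fingers, y is the direction in which the jaws open and shut (so a half turn about z gives the same grasp; the last joint's range is limited). The gripper opens to 88 mm and grips with 3 to 60 N. Pads are 18 mm wide; open, the fingers measure 123 mm over their backs; the gripper's body (75 mm by 187 mm) begins 45 mm behind the grasp point.
Start: joints at [-1.13, 0.689, -0.195, 1.565, 0.157, 0.902, -0.215], TCP at [0.247, 0.574, 0.239] pointing down, gripper open.
Joint ranges: [-3.01, 3.01], [-0.46, 2.08], [-1.47, 1.51], [0.13, 2.56], [-1, 4.14], [0.04, 2.09], [-2.66, 2.66]. Speed limits (rad/s): [2.57, 2.57, 3.14, 3.14, 3.14, 3.14, 3.14].

INTERFACE

Orientations are given as a unit quaternion [x, y, z, w].
In Python, from plant import get_state, snapshot, finish_job, find_in gives the robot as it stands.
- The arm moves only by the shell command python3 -m creep 'ROWS' [OPENING] [FORCE]. ROWS is JSON, one flat list of numbers, 6 for each row, row after row: the shift along the tool's x, y, z in mm, then the turn, a rotation vector about the tool's x, y, z in degrees. In form: [tx, ty, tz, wx, wy, wz, tx, ty, tz, wx, wy, wz, ...]. A call has 1 to 5 rows; each row shifts and turns the pose as measured when the row begins, along the tool's axes as they then stand; what a row does not reach is not made up. A row lasts 1/12 s, in which the tool goes at most 41.7 mm and 7.16 degrees, less where a joint would pass 70% of its speed; a pose out of reach is approached as far as the arm can. A call is refused whole if a number of a shift passes 41.7 or a number of a turn 7.16, either way. A call with a gripper value outside its range is refused whole. OPENING is the finger opening in mm, from 0 to 88.1, set as the call begins (- or left out, the last holds). The fingers move at their own pace and stop on an object; FORCE is the grip in N (left out, the last holds). Time passes only in rows, so rows that do not move let the fingers close. It gives the time, the measured TCP pose, the force and the opening at its end, in the units of the state.
- get_state(): the state, without advancing time (a new reading comes with each control period).
- snapshot(name): name is "scene" or "top"; returns a dict with "color" (400x640x3 uint8, red, green, blue), "intrinsics" (3x3 intrinsics, pixels), "extrinsics" (4x4, takes a point from world to camera coordinates). Camera axes: x right, y down, z forward; pixel columns grow to the right and rows downward; lengths in m; the calibration is good to about 2 mm. A picture is of the moment at which its call begins. There is no depth.
- finish_job(): hands the job in, once; it reports no verdict.
Trained networks look in the newest picture that a camera, given by its name, has taken for a name from the list of things; names that differ only in an ending like _2 or _b are one class to them, and where a whole thing is asked for, a point or a joint stands for the part that bears it (a point fixed in the world has none). Each returns a list of dicts, best first, with "score" (0 to 1); they miss things now and then, are a little off and sometimes report something else, mostly with a low value. They report only what shows in the picture. A call takes as long as a camera call.
- find_in(thing, camera): "xy" ([column, row] in pixels, amid what is visible of it).
The state is a dict: "clock": time; "q": joint angles; "qd": joint speeds; "joint_torque": joint torques, N m; "tool_pos": TCP position; "eef_rot": TCP orientation; "contact_force": force on the tool from outside, world axes, zero at the start; "moment": the same for the moment, N m; "opening": opening from 0.0 (shut) to 1.0 (fully open).
Only numpy, scipy, OpenCV 4.12 (cv2) and the standard library are available. Lean on these libraries where they do the work, as an engineer would, in place of code of your own. Each camera call takes 0.05 s, during which the arm holds its last target.

## Working session

There is one attempt and no reset: what is moved stays moved. The work goes in short steps, Python scripts to look and compute and a shell command to move; the robot and the scene stay as the last step left them, time stands still between calls to the robot, and variables do not carry over. Pictures are saved under pics/ and viewed, and the job is handed in when it is done.

```bash
ls; mkdir -p pics
python3 - <<'E'
from plant import *
import cv2,numpy as np
s=get_state();print(s)
for n in("scene","top"):
    r=snapshot(n);cv2.imwrite(f"pics/{n}0.png",r["color"][:,:,::-1]);print(n,np.array(r["intrinsics"]).tolist(),np.round(r["extrinsics"],4).tolist())
    for t in("scanner_handle","onion_label","garlic_label","dock"):
        print(t,[(np.round(d["xy"],1).tolist(),round(d["score"],2)) for d in find_in(t,n)][:3])
E
```

```text
pics
{'clock': 0.0, 'q': array([-1.13021351,  0.68997003, -0.19447618,  1.56632916,  0.15729563,
        0.90249558, -0.21512128]), 'qd': array([-0.00072005, -0.00034614,  0.00097515,  0.00130986, -0.000132  ,
        0.0023913 , -0.00015054]), 'joint_torque': array([-6.42840896e-04, -5.27572560e+01, -1.26681156e+00, -1.53424859e+01,
       -5.25718136e-02,  6.70606431e-03,  1.72090540e-04]), 'tool_pos': array([0.2471021 , 0.57339869, 0.23792174]), 'eef_rot': array([ 2.01977501e-01,  9.79389742e-01, -9.00463248e-04, -1.07746096e-04]), 'contact_force': array([ 0.42764644, -0.06770305,  0.33619286]), 'moment': array([0.03185223, 0.03813236, 0.10003513]), 'opening': 1.0010036392937336}
scene [[505.289480847941, 0.0, 320.7040185172155], [0.0, 505.289480847941, 199.809316885361], [0.0, 0.0, 1.0]] [[0.1314, 0.9912, -0.0126, -0.0631], [0.6568, -0.0966, -0.7479, -0.2689], [-0.7426, 0.09, -0.6637, 1.5011], [0.0, 0.0, 0.0, 1.0]]
scanner_handle [([203.4, 246.8], 0.62)]
onion_label [([317.4, 239.4], 0.7)]
garlic_label [([444.4, 211.6], 0.57)]
dock [([214.8, 271.2], 0.77)]
top [[383.29735662648176, 0.0, 322.73027096271176], [0.0, 383.29735662648176, 201.00841018678506], [0.0, 0.0, 1.0]] [[0.019, -0.9998, -0.0087, 0.0047], [-0.9993, -0.0187, -0.0319, 0.5078], [0.0317, 0.0093, -0.9995, 0.7737], [0.0, 0.0, 0.0, 1.0]]
scanner_handle [([459.3, 170.2], 0.75)]
onion_label [([343.5, 170.1], 0.66)]
garlic_label [([191.3, 191.8], 0.81)]
dock [([437.4, 179.1], 0.67)]
```

View pics/scene0.png

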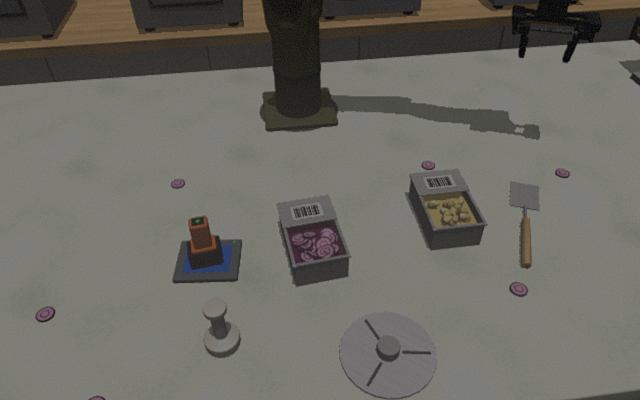

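View pics/top0.png

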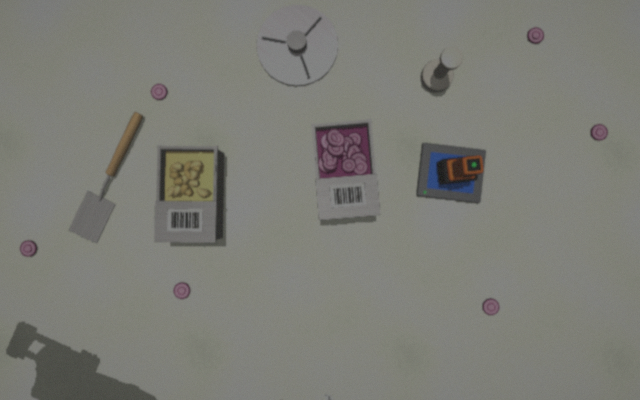

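```bash
cat > h.py <<'E'
import numpy as np,cv2
from plant import *
def ray(r,uv,z):
    K=np.array(r["intrinsics"]);T=np.array(r["extrinsics"]);R=T[:3,:3];t=T[:3,3]
    c=-R.T@t;d=R.T@np.linalg.inv(K)@np.array([uv[0],uv[1],1.]);return c+d*(z-c[2])/d[2]
def proj(r,p):
    T=np.array(r["extrinsics"]);q=np.array(r["intrinsics"])@(T[:3,:3]@np.array(p)+T[:3,3]);return q[:2]/q[2]
E
python3 - <<'E'
from h import *
r=snapshot("top");s=snapshot("scene")
for n,z,a,b in(("scan",.087,(459.3,170.2),(203.4,246.8)),("onion",.07,(343.5,170.1),(317.4,239.4)),("garlic",.07,(191.3,191.8),(444.4,211.6)),("dock",.012,(437.4,179.1),(214.8,271.2))):
    print(n,ray(r,a,z).round(4),ray(s,b,z).round(4))
for n,q in(("top",r),("scene",s)):
    im=q["color"][:,:,::-1]
    x0,y0=(300,100) if n=="top" else (150,180)
    cv2.imwrite(f"pics/{n}1.png",cv2.resize(im[y0:y0+150,x0:x0+200],None,fx=4,fy=4,interpolation=2))
E
```

```text
scan [ 0.5663 -0.2357  0.087 ] [ 0.6099 -0.2429  0.087 ]
onion [ 0.5646 -0.0243  0.07  ] [ 0.6055 -0.0223  0.07  ]
garlic [0.5184 0.2617 0.07  ] [0.5637 0.2513 0.07  ]
dock [ 0.5563 -0.2175  0.012 ] [ 0.6084 -0.2325  0.012 ]
```

View zooms.

The scene view shows the scanner on its dock at about (203,245), the onion label at (307,211) and the garlic label at (440,182). In the top view they are at (460,168), (348,195) and (185,219). The network's "label" points are really tray middles, so I'll measure the labels and the dock by segmentation.

View pics/top1.png

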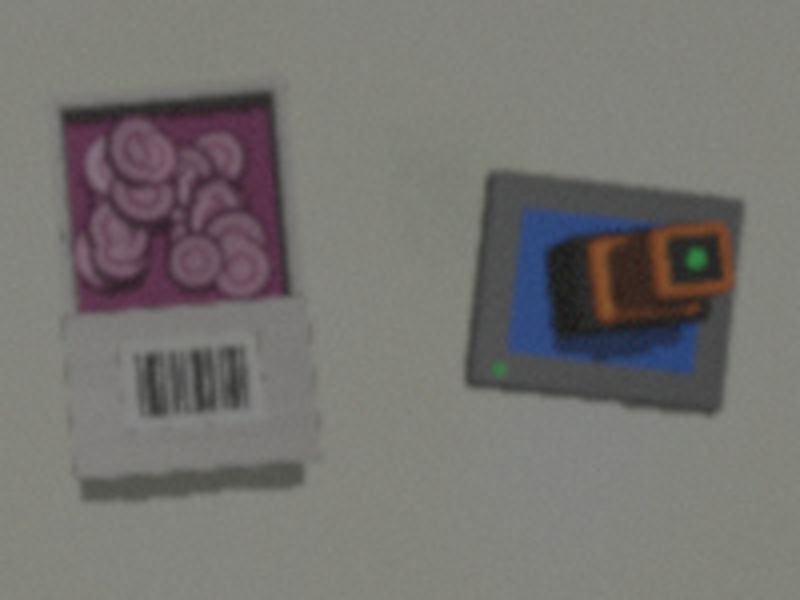

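View pics/scene1.png

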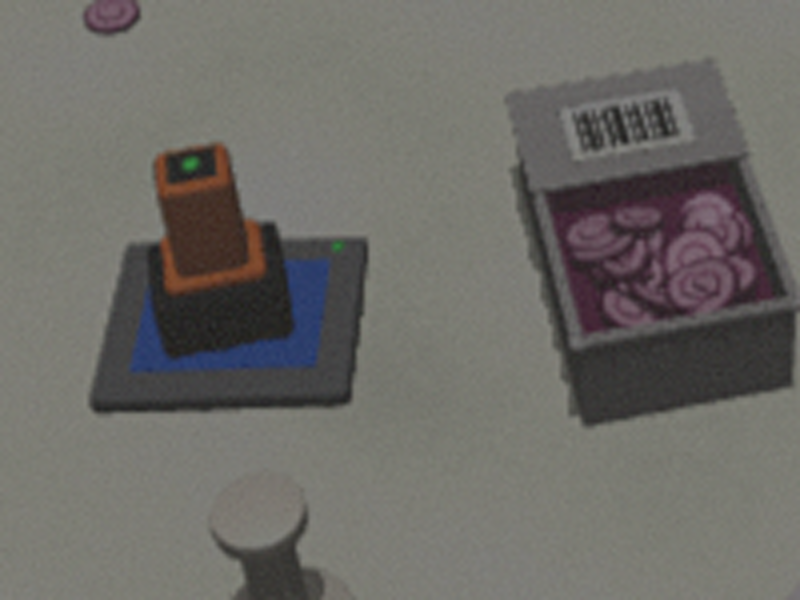

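Run:
```python
from h import *
def lab(q,c,w,z,thr):
    im=q["color"];x0,y0=c[0]-w,c[1]-w
    g=cv2.cvtColor(im,cv2.COLOR_RGB2GRAY)[y0:y0+2*w,x0:x0+2*w]
    m=(g>thr).astype(np.uint8)
    m=cv2.morphologyEx(m,cv2.MORPH_CLOSE,np.ones((7,7)))
    n,L,st,ce=cv2.connectedComponentsWithStats(m)
    k=1+np.argmin([np.hypot(*(ce[i]-w)) for i in range(1,n)])
    cs,_=cv2.findContours((L==k).astype(np.uint8),0,2)
    cn=max(cs,key=cv2.contourArea)[:,0]+[x0,y0]
    P=np.array([ray(q,p,z)[:2] for p in cn],np.float32)
    return cv2.minAreaRect(P), int(st[k,4])
S={"top":snapshot("top"),"scene":snapshot("scene")}
for n,c in(("top",(348,195)),("scene",(307,211)),("top",(185,219)),("scene",(440,182))):
    g=cv2.cvtColor(S[n]["color"],cv2.COLOR_RGB2GRAY)
    print(n,c,g[c[1]-14:c[1]+15:2,c[0]-20:c[0]+21:4].max(0).tolist(),ray(S[n],c,.07).round(4)) 
    for t in(120,135,150): 
        try: print(t,lab(S[n],c,24,.07,t))
        except Exception as e: print(t,e)
# dock: blue & corners
for n in S:
    h=cv2.cvtColor(S[n]["color"],cv2.COLOR_RGB2HSV);
    x=S[n]["color"].astype(int)
    m=(x[:,:,2]-x[:,:,0]>35)&(x[:,:,2]>60)
    ys,xs=np.nonzero(m);print(n,len(xs),xs.min(),xs.max(),ys.min(),ys.max())
    P=np.array([ray(S[n],(a,b),.012)[:2] for a,b in zip(xs,ys)],np.float32);print(cv2.minAreaRect(P))
    m=(x[:,:,0]-x[:,:,2]>70)&(x[:,:,0]>110)
```

```text
top (348, 195) [130, 131, 130, 129, 130, 130, 125, 128, 128, 132, 124] [ 0.5178 -0.0336  0.07  ]
120 (((0.5140881538391113, -0.03275740146636963), (0.07889386266469955, 0.088375523686409), 1.0923049449920654), 1426)
135 attempt to get argmin of an empty sequence
150 attempt to get argmin of an empty sequence
scene (307, 211) [126, 130, 127, 123, 124, 129, 113, 121, 127, 105, 102] [ 0.5201 -0.0335  0.07  ]
120 (((0.5362484455108643, -0.02901512384414673), (0.008346718735992908, 0.0), -98.3141098022461), 5)
135 attempt to get argmin of an empty sequence
150 attempt to get argmin of an empty sequence
top (185, 219) [113, 131, 126, 129, 125, 127, 126, 124, 127, 129, 117] [0.4669 0.2721 0.07  ]
120 (((0.4650591313838959, 0.2729937732219696), (0.041348449885845184, 0.06620202213525772), 1.0806173086166382), 268)
135 attempt to get argmin of an empty sequence
150 attempt to get argmin of an empty sequence
scene (440, 182) [125, 126, 129, 119, 124, 127, 126, 124, 126, 112, 127] [0.4684 0.2719 0.07  ]
120 (((0.4360036849975586, 0.28678974509239197), (0.11703407019376755, 0.11010658740997314), 81.48579406738281), 719)
135 attempt to get argmin of an empty sequence
150 attempt to get argmin of an empty sequence
top 702 427 473 152 192
((0.570825457572937, -0.24572379887104034), (0.09431329369544983, 0.07444430887699127), 84.24220275878906)
scene 468 183 231 245 272
((0.5708056092262268, -0.24835583567619324), (0.09345170110464096, 0.07287021726369858), 84.40858459472656)
```

The zoomed top view gives clear corners for the label, dock plate and scanner top, which I'll triangulate. The scanner looks turned the opposite way to the dock.

Run:
```python
from h import *
S={"top":snapshot("top"),"scene":snapshot("scene")}
O={"top":(300,100),"scene":(150,180)}
D={"label":(.07,{"top":[(124,342),(254,333),(266,412),(138,424)],"scene":[(560,106),(682,90),(694,138),(572,160)]}),
"scan":(.122,{"top":[(652,230),(730,222),(735,290),(657,299)],"scene":[(154,156),(228,143),(232,180),(160,190)]}),
"dock":(.012,{"top":[(490,171),(744,200),(718,412),(467,385)],"scene":[(130,242),(367,240),(350,403),(93,408)]}),
"onionlid":(.068,{"top":[(62,314),(303,297),(318,458),(75,478)]})}
for n,(z,dd) in D.items():
  for c,pts in dd.items():
    P=np.array([ray(S[c],((u+.5)/4-.5+O[c][0],(v+.5)/4-.5+O[c][1]),z)[:2] for u,v in pts])
    e=[P[1]-P[0],P[2]-P[3]]; f=[P[2]-P[1],P[3]-P[0]]
    # edges 0->1 roughly along y
    ay=[round(np.degrees(np.arctan(-v[0]/v[1])),1) for v in e]
    ax=[round(np.degrees(np.arctan(v[1]/v[0])),1) for v in f]
    print(n,c,P.mean(0).round(4),"len",[round(np.linalg.norm(v),3) for v in e+f],"yaw y-edges",ay,"x-edges",ax)
# refine yaw from scanner orange pixels? blue field rect
from scipy.spatial.transform import Rotation as R
print(R.from_quat(get_state()["eef_rot"]).as_matrix().round(3))
```

```text
label top [ 0.5196 -0.0345] len [np.float64(0.061), np.float64(0.06), np.float64(0.038), np.float64(0.039)] yaw y-edges [np.float64(5.0), np.float64(6.4)] x-edges [np.float64(9.5), np.float64(10.7)]
label scene [ 0.5181 -0.0345] len [np.float64(0.066), np.float64(0.065), np.float64(0.038), np.float64(0.042)] yaw y-edges [np.float64(2.8), np.float64(6.5)] x-edges [np.float64(1.9), np.float64(3.5)]
scan top [ 0.5722 -0.2473] len [np.float64(0.034), np.float64(0.034), np.float64(0.03), np.float64(0.03)] yaw y-edges [np.float64(6.9), np.float64(7.6)] x-edges [np.float64(4.5), np.float64(4.5)]
scan scene [ 0.5749 -0.2488] len [np.float64(0.035), np.float64(0.034), np.float64(0.027), np.float64(0.025)] yaw y-edges [np.float64(6.6), np.float64(3.3)] x-edges [np.float64(6.1), np.float64(10.1)]
dock top [ 0.57   -0.2444] len [np.float64(0.129), np.float64(0.127), np.float64(0.109), np.float64(0.11)] yaw y-edges [np.float64(-5.6), np.float64(-5.1)] x-edges [np.float64(-6.6), np.float64(-5.5)]
dock scene [ 0.575  -0.2462] len [np.float64(0.128), np.float64(0.127), np.float64(0.112), np.float64(0.114)] yaw y-edges [np.float64(-7.6), np.float64(-6.7)] x-edges [np.float64(-5.1), np.float64(-5.0)]
onionlid top [ 0.5155 -0.0318] len [np.float64(0.114), np.float64(0.115), np.float64(0.076), np.float64(0.078)] yaw y-edges [np.float64(5.1), np.float64(5.8)] x-edges [np.float64(6.1), np.float64(5.6)]
[[-0.918  0.396  0.   ]
 [ 0.396  0.918  0.   ]
 [ 0.     0.    -1.   ]]
```

```bash
cat > rem.py <<'E'
import sys,numpy as np
from plant import get_state
from scipy.spatial.transform import Rotation as R
# remaining shift (mm, tool axes) and turn (deg rotvec, tool axes) to TCP x y z with scanner yaw (deg)
x,y,z,yaw=map(float,sys.argv[1:5]); s=get_state(); A=R.from_quat(s["eef_rot"])
c,n=np.cos(np.radians(yaw)),np.sin(np.radians(yaw))
T=R.from_matrix(np.array([[-c,-n,0],[-n,c,0],[0,0,-1]]))
print("t",round(float(s["clock"]),2),"pos",s["tool_pos"].round(4),"shift",(A.inv().apply(np.array([x,y,z])-s["tool_pos"])*1000).round(1),"turn",np.degrees((A.inv()*T).as_rotvec()).round(1),"F",s["contact_force"].round(1),"open",round(float(s["opening"])*88.1,1))
E
python3 rem.py 0.573 -0.248 0.2 6
python3 -m creep '[0,0,0,0,0,-6,0,0,0,0,0,-6,0,0,0,0,0,-6,0,0,0,0,0,-6,0,0,0,0,0,-6]' 88 30
python3 rem.py 0.573 -0.248 0.2 6
```

```text
t 0.8 pos [0.2473 0.574  0.2388] shift [-624.4 -626.1   38.7] turn [  0.    0.  -29.3] F [-0.2  0.8 -0. ] open 87.8
clock: 1.22
tool_pos: [0.2472, 0.5742, 0.239]
eef_rot: [-0.069, 0.998, 0.0, 0.001]
contact_force: [0.2, 0.2, 1.1]
opening: 0.998
t 1.22 pos [0.2472 0.5742 0.239 ] shift [-208.9 -859.3   39.3] turn [-0.   0.1  1.9] F [0.2 0.2 1.1] open 87.9
```

```bash
python3 -m creep '[-9,-38,0,0,0,0,-9,-38,0,0,0,0,-9,-38,0,0,0,0,-9,-38,0,0,0,0,-9,-38,0,0,0,0]'|head -2
python3 -m creep '[-9,-38,0,0,0,0,-9,-38,0,0,0,0,-9,-38,0,0,0,0,-9,-38,0,0,0,0,-9,-38,0,0,0,0]'|head -2
python3 rem.py 0.573 -0.248 0.2 6
```

```text
clock: 1.63
tool_pos: [0.315, 0.3974, 0.2374]
clock: 2.05
tool_pos: [0.3923, 0.2086, 0.2358]
t 2.05 pos [0.3923 0.2086 0.2358] shift [-105.  -480.1   29.2] turn [0.8 0.1 3.2] F [ 0.2 -0.1 -0.7] open 88.0
```

```bash
python3 -m creep '[-9,-38,0,0,0,0,-9,-38,0,0,0,0,-9,-38,0,0,0,0,-9,-38,0,0,0,0,-9,-38,0,0,0,0]'|head -2
python3 -m creep '[-9,-38,0,0,0,0,-9,-38,0,0,0,1,-9,-38,0,0,0,1,-9,-38,0,0,0,1,-9,-35,0,0,0,1]'|head -2
python3 rem.py 0.573 -0.248 0.2 6
```

```text
clock: 2.47
tool_pos: [0.4704, 0.0187, 0.2346]
clock: 2.88
tool_pos: [0.5439, -0.1721, 0.2334]
t 2.88 pos [ 0.5439 -0.1721  0.2334] shift [-22.2 -78.6  32.5] turn [ 0.8  0.5 -1.1] F [ 0.9  0.7 -0.3] open 87.8
```

```bash
python3 -m creep '[-8,-28,8,0.4,0.2,-0.6,-8,-28,8,0.4,0.3,-0.6,-6,-20,10,0,0,0,0,0,0,0,0,0,0,0,0,0,0,0]'|head -2
python3 rem.py 0.573 -0.248 0.07 6
python3 - <<'E'
from h import *
for n in("top","scene"):
    r=snapshot(n);cv2.imwrite(f"pics/{n}2.png",r["color"][:,:,::-1])
E
```

```text
clock: 3.3
tool_pos: [0.5747, -0.2634, 0.2056]
t 3.3 pos [ 0.5747 -0.2634  0.2056] shift [  0.7  16.6 135.5] turn [-0.5  0.2 -0.9] F [0.1 0.4 0. ] open 88.2
```

View pics/scene2.png

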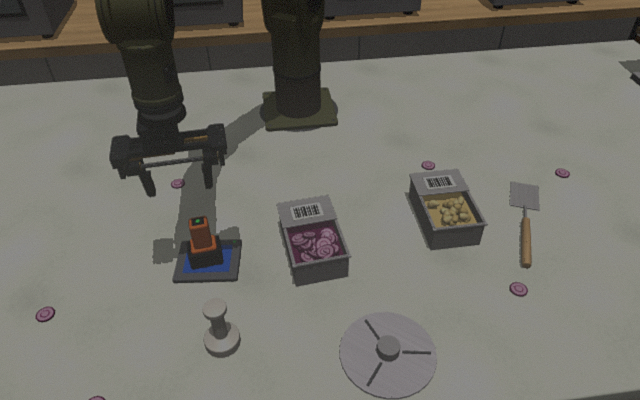

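The gripper is above and behind the scanner, tips at about (150,190) and (210,185). It overshot y by 16 mm, so I'll correct that and check the TCP projection.

```bash
python3 -m creep '[0.5,8,8,-0.3,0.1,-0.5,0,8,8,0,0,-0.4,0,0,0,0,0,0,0,0,0,0,0,0]'|head -2
python3 rem.py 0.573 -0.248 0.07 6
python3 - <<'E'
from h import *
S=get_state()
for n in("top","scene"):
    r=snapshot(n);print(n,proj(r,S["tool_pos"]).round(1))
    cv2.imwrite(f"pics/{n}3.png",cv2.resize(r["color"][100:300,60:320,::-1] if n=="scene" else r["color"][80:280,320:580,::-1],None,fx=3,fy=3,interpolation=2))
E
```

```text
clock: 3.73
tool_pos: [0.5722, -0.2389, 0.1901]
t 3.73 pos [ 0.5722 -0.2389  0.1901] shift [  0.4  -9.1 120.1] turn [-0.   0.1  0.6] F [0.3 0.3 0.2] open 88.0
top [484.3 159.1]
scene [197.1 193.2]
```

View pics/scene3.png

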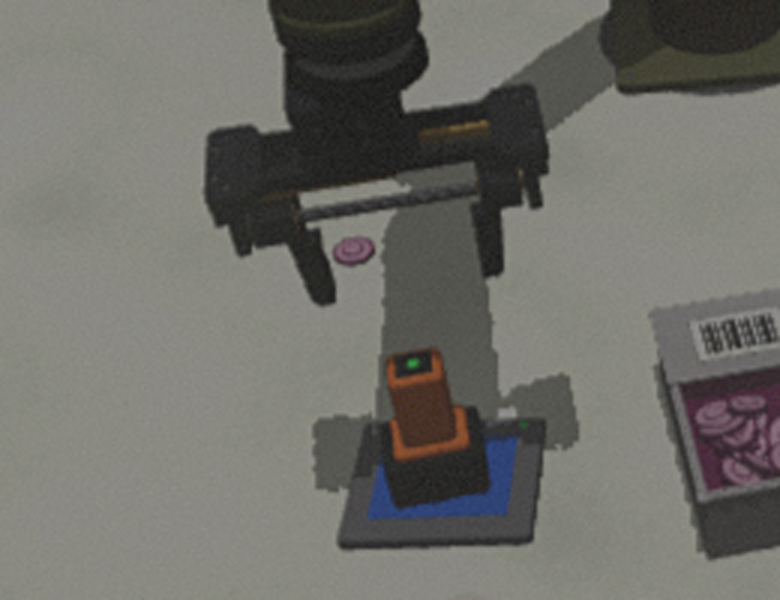

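View pics/top3.png

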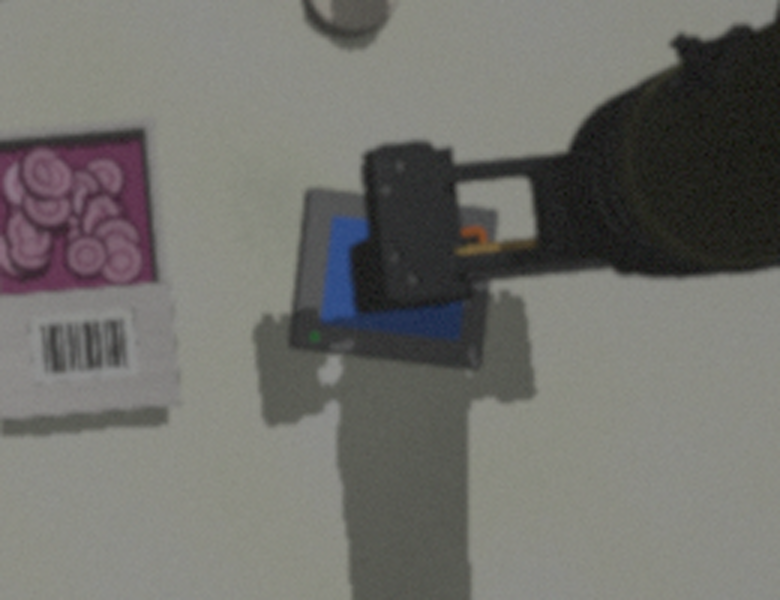

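The fingertips in the scene view, zoomed (325,300) and (492,272), bracket the projected TCP, and the jaws line up with the handle. Now I'll fix y and descend.

```bash
python3 -m creep '[0,-4,6,0,0,0.3,0,-4,6,0,0,0,0,0,0,0,0,0,0,0,0,0,0,0]'|head -2
python3 rem.py 0.573 -0.248 0.07 6
python3 -m creep '[0,0,0,0,0,0]'|head -1
python3 rem.py 0.573 -0.248 0.07 6
```

```text
clock: 4.17
tool_pos: [0.574, -0.2486, 0.1777]
t 4.17 pos [ 0.574  -0.2486  0.1777] shift [  1.2   0.9 107.7] turn [-0.1  0.2  0.2] F [ 0.5 -0.3  0.2] open 87.8
clock: 4.25
t 4.25 pos [ 0.5738 -0.2492  0.1774] shift [  0.9   1.5 107.4] turn [-0.1  0.2  0.2] F [-0.3  0.4 -0.7] open 88.1
```

```bash
python3 -m creep '[0,1,15,0,0,0,0,0,15,0,0,0,0,0,15,0,0,0,0,0,8,0,0,0,0,0,0,0,0,0]'|head -2
python3 rem.py 0.573 -0.248 0.07 6
```

```text
clock: 4.67
tool_pos: [0.5753, -0.2498, 0.124]
t 4.67 pos [ 0.5753 -0.2498  0.124 ] shift [ 2.5  2.3 54. ] turn [-0.2  0.4  0.1] F [-0.4 -0.1  0.5] open 87.9
```

```bash
python3 -m creep '[2,2,12,-0.2,0.3,0,0,0,12,0,0,0,0,0,12,0,0,0,0,0,8,0,0,0,0,0,0,0,0,0]'|head -2
python3 rem.py 0.573 -0.248 0.07 6
```

```text
clock: 5.08
tool_pos: [0.5742, -0.2483, 0.0772]
t 5.08 pos [ 0.5742 -0.2483  0.0772] shift [1.2 0.4 7.2] turn [-0.   0.2  0. ] F [-0.8 -0.1 -0.1] open 87.6
```

```bash
python3 -m creep '[1,0,6,0,0.2,0,0,0,0,0,0,0,0,0,0,0,0,0]'|head -2
python3 rem.py 0.573 -0.248 0.07 6
python3 - <<'E'
from h import *
r=snapshot("scene");cv2.imwrite("pics/scene4.png",cv2.resize(r["color"][160:310,110:310,::-1],None,fx=4,fy=4,interpolation=2))
E
```

```text
clock: 5.33
tool_pos: [0.5732, -0.2483, 0.0701]
t 5.33 pos [ 0.5732 -0.2483  0.0701] shift [0.1 0.3 0.1] turn [-0.  -0.1  0.1] F [ 0.3  0.  -0. ] open 88.2
```

View pics/scene4.png

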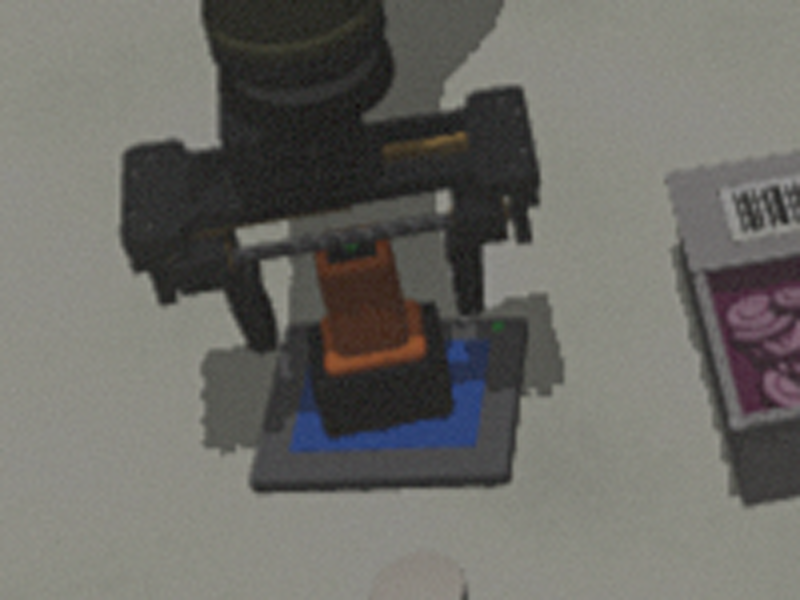

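The fingers straddle the handle, tips at zoomed (262,345) and (470,310). Closing the gripper.

```bash
python3 -m creep '[0,0,0,0,0,0,0,0,0,0,0,0,0,0,0,0,0,0,0,0,0,0,0,0,0,0,0,0,0,0]' 0 35
python3 -m creep '[0,0,0,0,0,0,0,0,0,0,0,0,0,0,0,0,0,0]'
python3 rem.py 0.573 -0.248 0.07 6
```

```text
clock: 5.8
tool_pos: [0.5741, -0.2487, 0.0717]
eef_rot: [-0.053, 0.999, -0.001, 0.001]
contact_force: [0.5, -0.1, -0.4]
opening: 0.642
clock: 6.05
tool_pos: [0.5743, -0.2487, 0.0721]
eef_rot: [-0.053, 0.999, -0.001, 0.001]
contact_force: [-0.2, 0.8, 1.1]
opening: 0.419
t 6.05 pos [ 0.5743 -0.2487  0.0721] shift [1.3 0.8 2.1] turn [-0.1  0.1  0. ] F [-0.2  0.8  1.1] open 36.9
```

```bash
python3 -m creep '[0,0,0,0,0,0,0,0,0,0,0,0,0,0,0,0,0,0]'
python3 -m creep '[0,0,-6,0,0,0,0,0,-10,0,0,0,0,0,-10,0,0,0,0,0,0,0,0,0]'
python3 rem.py 0.573 -0.248 0.07 6
```

```text
clock: 6.3
tool_pos: [0.5742, -0.2485, 0.072]
eef_rot: [-0.053, 0.999, -0.001, 0.001]
contact_force: [0.2, -0.1, 0.5]
opening: 0.405
clock: 6.63
tool_pos: [0.5731, -0.2483, 0.0994]
eef_rot: [-0.053, 0.999, -0.0, -0.0]
contact_force: [-0.2, -0.2, -1.9]
opening: 0.409
t 6.63 pos [ 0.5731 -0.2483  0.0994] shift [ 0.   0.3 29.4] turn [-0.  -0.   0.1] F [-0.2 -0.2 -1.9] open 36.0
```

```bash
python3 -m creep '[0,0,-20,0,0,0,0,0,-25,0,0,0,0,0,-25,0,0,0,0,0,-20,0,0,0,0,0,-10,0,0,0]'
python3 rem.py 0.519 -0.0345 0.21 6
python3 - <<'E'
from h import *
r=snapshot("scene");cv2.imwrite("pics/scene5.png",cv2.resize(r["color"][120:320,60:320,::-1],None,fx=3,fy=3,interpolation=2))
E
```

```text
clock: 7.05
tool_pos: [0.5708, -0.2478, 0.2026]
eef_rot: [-0.053, 0.999, 0.001, -0.003]
contact_force: [0.1, 0.3, -2.1]
opening: 0.404
t 7.05 pos [ 0.5708 -0.2478  0.2026] shift [ 29.  217.6  -6.9] turn [ 0.1 -0.3  0.1] F [ 0.1  0.3 -2.1] open 35.6
```

View pics/scene5.png

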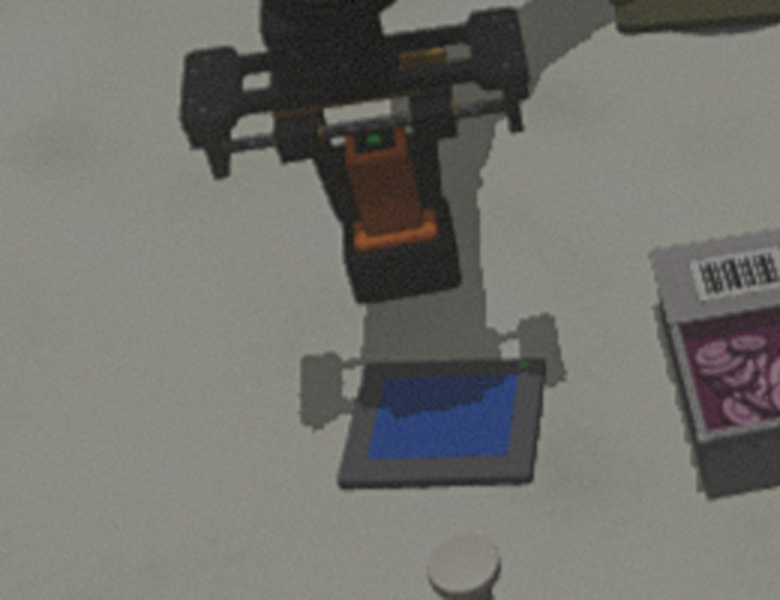

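The scanner hangs straight in the jaws, head at zoomed (400,260), and the dock is clear below. Moving over to the onion label.

```bash
python3 -m creep '[2,16,0,0,0,0,4,24,0,0,0,0,4,24,0,0,0,0,4,24,0,0,0,0,4,24,0,0,0,0]' |head -2
python3 -m creep '[3,24,0,0,0,0,3,20,0,0,0,0,2,12,0,0,0,0,1,6,0,0,0,0,0,0,0,0,0,0]'|head -2
python3 rem.py 0.519 -0.0345 0.21 6
```

```text
clock: 7.52
tool_pos: [0.5409, -0.1439, 0.2015]
clock: 7.93
tool_pos: [0.5211, -0.0734, 0.1978]
t 7.93 pos [ 0.5211 -0.0734  0.1978] shift [ -1.8  38.9 -12.3] turn [-0.1 -0.5 -0.2] F [-0.2 -0.9 -2.3] open 35.5
```

```bash
python3 -m creep '[0,14,-6,0,-0.3,0,0,14,-6,0,-0.2,0,0,6,0,0,0,0,0,0,0,0,0,0,0,0,0,0,0,0]' |head -2
python3 rem.py 0.519 -0.0345 0.21 6
python3 - <<'E'
from h import *
for n in("top","scene"):
    r=snapshot(n);print(n,proj(r,[.519,-.0345,.07]).round(1))
    cv2.imwrite(f"pics/{n}6.png",cv2.resize(r["color"][100:300,160:420,::-1] if n=="scene" else r["color"][90:290,240:500,::-1],None,fx=3,fy=3,interpolation=2))
E
```

```text
clock: 8.35
tool_pos: [0.5178, -0.042, 0.2087]
t 8.35 pos [ 0.5178 -0.042   0.2087] shift [-1.9  7.3 -1.4] turn [-0.2 -0.1 -0.5] F [ 0.  -0.  -3.1] open 35.9
top [348.5 194.4]
scene [306.5 210.7]
```

View pics/scene6.png

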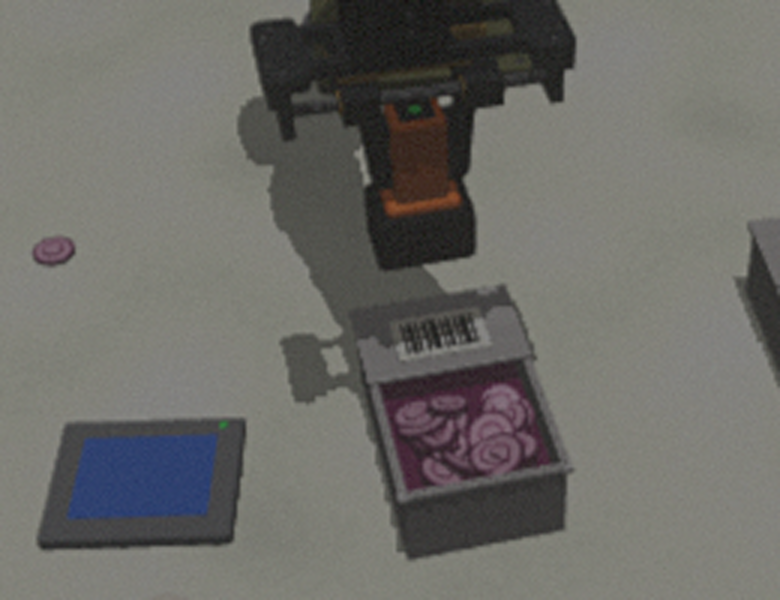

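View pics/top6.png

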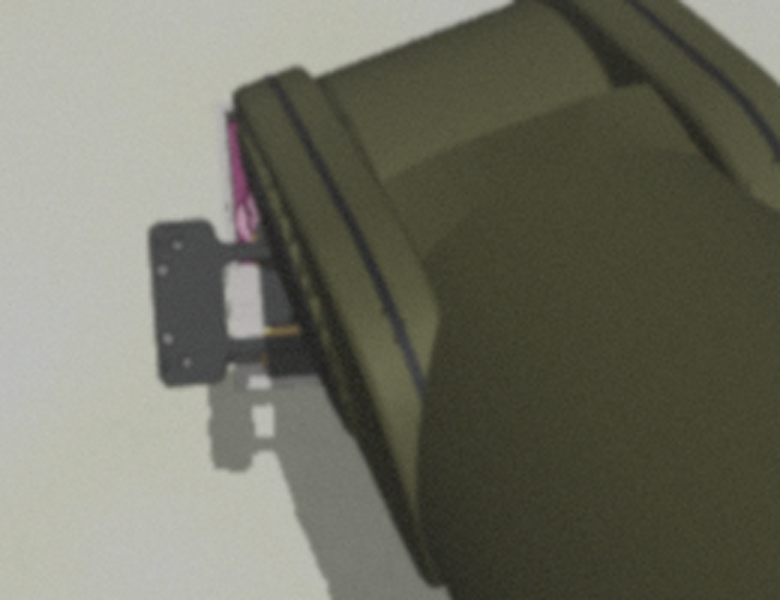

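The head sits just short of its place over the label, with its bottom edge at zoomed (382,268)–(475,255). The projected label centre (440,332) falls on the label. Last correction, then hold.

```bash
python3 -m creep '[-1,4,-1,0,0,-0.4,-0.5,3,0,0,0,0,0,0,0,0,0,0,0,0,0,0,0,0,0,0,0,0,0,0]' |head -2
python3 rem.py 0.519 -0.0345 0.21 6
python3 - <<'E'
from h import *
from scipy.spatial.transform import Rotation as R
s=get_state();A=R.from_quat(s["eef_rot"])
r=snapshot("scene")
# expected underside: TCP z 72mm <-> underside 12mm, so 60 mm along tool z
for dx,dy in((-24,-33),(-24,33),(24,33),(24,-33)):
    p=s["tool_pos"]+A.apply(np.array([dx,dy,60])/1000);u=proj(r,p);print(((u-[160,100])*3+1).round())
cv2.imwrite("pics/scene7.png",cv2.resize(r["color"][100:300,160:420,::-1],None,fx=3,fy=3,interpolation=2))
E
```

```text
clock: 8.87
tool_pos: [0.5187, -0.037, 0.2089]
t 8.87 pos [ 0.5187 -0.037   0.2089] shift [-0.6  2.5 -1.1] turn [-0.3 -0.2 -0.3] F [-0.7 -0.9 -2.1] open 35.9
[391. 277.]
[489. 261.]
[473. 217.]
[377. 232.]
```

View pics/scene7.png

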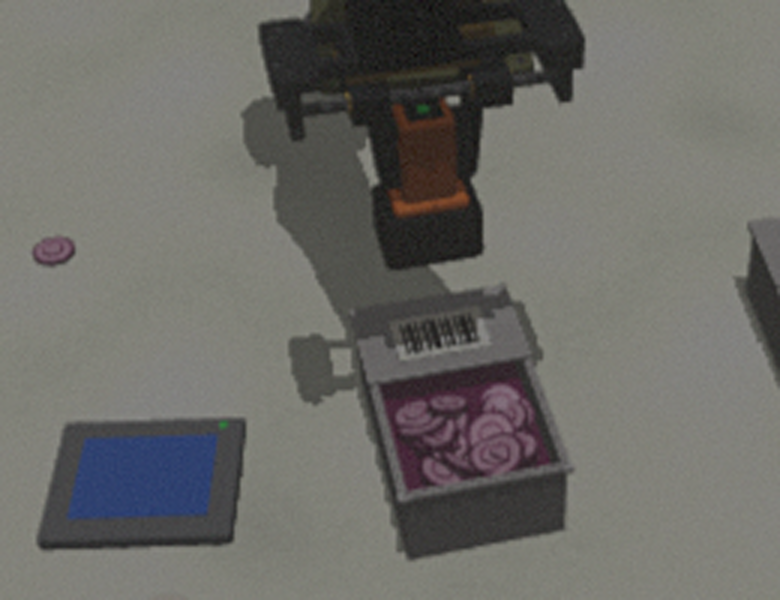

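The bottom edge shows about 9 zoomed px higher than I predicted. I'll check the handle top too, to tell a tilt from an offset.

Run:
```python
from h import *
from scipy.spatial.transform import Rotation as R
s=get_state();A=R.from_quat(s["eef_rot"]);print(A.as_matrix().round(3)[:,2])
r=snapshot("scene")
K=6;x0,y0=270,120
im=cv2.resize(r["color"][y0:y0+75,x0:x0+70,::-1],None,fx=K,fy=K,interpolation=2)
im=cv2.convertScaleAbs(im,alpha=1.8)
def box(hx,hy,z0,z1,col):
    for z in(z0,z1):
        P=[((proj(r,s["tool_pos"]+A.apply(np.array([dx,dy,60-z])/1000))-[x0,y0]+.5)*K-.5) for dx,dy in((-hx,-hy),(-hx,hy),(hx,hy),(hx,-hy))]
        cv2.polylines(im,[np.array(P).round().astype(np.int32)],True,col,1)
box(24,33,0,0,(0,255,0));box(16,18,110,110,(255,255,0));box(16,18,50,50,(255,0,255))
cv2.imwrite("pics/ov.png",im)
```

```text
[-0.003 -0.005 -1.   ]
```

View pics/ov.png

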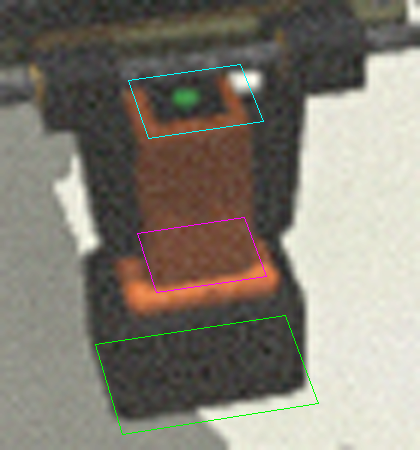

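The whole outline is shifted by about (-2,-2) px with no relative tilt, so it's an offset of roughly 4 mm in -y and -x. I'll correct for it (well inside the tolerance) and hold.

```bash
python3 -m creep '[-2,3,-1,-0.2,-0.2,-0.2,-1,2,0,0,0,0,0,0,0,0,0,0,0,0,0,0,0,0]' |head -2
python3 rem.py 0.522 -0.032 0.21 6
for i in 1 2 3 4 5 6; do python3 -m creep '[0,0,0,0,0,0,0,0,0,0,0,0,0,0,0,0,0,0,0,0,0,0,0,0,0,0,0,0,0,0]' |head -2; done
python3 rem.py 0.522 -0.032 0.21 6
python3 - <<'E'
from h import *
r=snapshot("scene")
cv2.imwrite("pics/scene8.png",cv2.resize(r["color"][100:300,160:420,::-1],None,fx=3,fy=3,interpolation=2))
E
```

```text
clock: 9.3
tool_pos: [0.5214, -0.0314, 0.21]
t 9.3 pos [ 0.5214 -0.0314  0.21  ] shift [-0.5 -0.6  0. ] turn [-0.   0.  -0.1] F [ 0.8 -0.7 -2. ] open 35.6
clock: 9.72
tool_pos: [0.5214, -0.0314, 0.21]
clock: 10.13
tool_pos: [0.5213, -0.0316, 0.21]
clock: 10.55
tool_pos: [0.5213, -0.0316, 0.21]
clock: 10.97
tool_pos: [0.5213, -0.0316, 0.21]
clock: 11.38
tool_pos: [0.5213, -0.0316, 0.21]
clock: 11.8
tool_pos: [0.5213, -0.0315, 0.21]
t 11.8 pos [ 0.5213 -0.0315  0.21  ] shift [-0.6 -0.5  0. ] turn [-0.1 -0.  -0.1] F [-0.3 -0.3 -1.8] open 35.6
```

View pics/scene8.png

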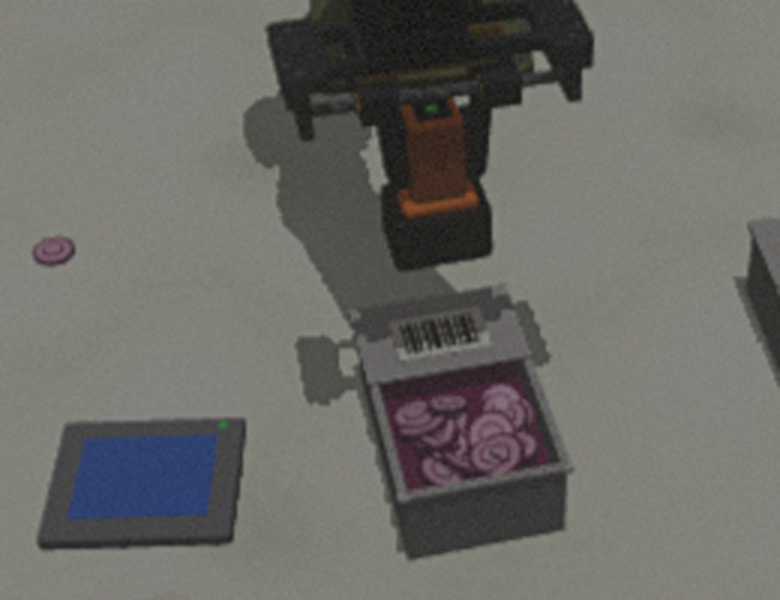

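Held still for 2.5 s. The head sits over the label, with its lower front edge at zoomed (400,270)–(490,257). I'll check where its centre lands and locate the now unobstructed dock.

Run:
```python
from h import *
r=snapshot("scene")
f=lambda u,v,z:ray(r,((u+.5)/3-.5+160,(v+.5)/3-.5+100),z)[:2]
m=(f(400,270,.15)+f(490,257,.15))/2;print("underside centre",(m-np.array([np.cos(.105),np.sin(.105)])*.024).round(4))
print("label",np.mean([f(*p,.07) for p in((392,320),(481,312),(490,345),(400,360))],0).round(4))
print("dock",np.mean([f(*p,.012) for p in((67,423),(245,419),(232,535),(40,540))],0).round(4),"blue",np.mean([f(*p,.012) for p in((86,437),(217,434),(208,515),(69,520))],0).round(4))
```

```text
underside centre [ 0.5147 -0.0335]
label [ 0.52   -0.0343]
dock [ 0.5724 -0.2464] blue [ 0.5707 -0.2473]
```

The read checks out (centre within about 6 mm). Carrying it back to the dock, TCP target (0.573, -0.247), where it stood before.

```bash
python3 -m creep '[-2,-16,0,0,0,0,-4,-24,0,0,0,0,-4,-24,0,0,0,0,-4,-24,0,0,0,0,-4,-24,0,0,0,0]' |head -2
python3 -m creep '[-3,-24,0,0,0,0,-3,-20,0,0,0,0,-2,-12,0,0,0,0,-1,-6,0,0,0,0,0,0,0,0,0,0]'|head -2
python3 rem.py 0.573 -0.247 0.15 6
```

```text
clock: 12.32
tool_pos: [0.5517, -0.1361, 0.2104]
clock: 12.73
tool_pos: [0.5684, -0.2068, 0.2091]
t 12.73 pos [ 0.5684 -0.2068  0.2091] shift [ -0.3 -40.5  59.1] turn [ 0.1 -0.   0.2] F [ 0.   0.2 -2.4] open 35.7
```

```bash
python3 -m creep '[0,-14,8,0,0,0,0,-14,12,0,0,0,0,-8,12,0,0,0,0,0,10,0,0,0,0,0,0,0,0,0]' |head -2
python3 rem.py 0.573 -0.247 0.12 6
```

```text
clock: 13.15
tool_pos: [0.5722, -0.2415, 0.1623]
t 13.15 pos [ 0.5722 -0.2415  0.1623] shift [-0.3 -5.7 42.3] turn [ 0.2 -0.1  0.6] F [-0.9  0.3 -2.4] open 36.0
```

```bash
python3 -m creep '[0,-4,10,0,0,0.3,0,-2,12,0,0,0,0,0,12,0,0,0,0,0,6,0,0,0,0,0,0,0,0,0]' |head -2
python3 rem.py 0.573 -0.247 0.072 6
python3 - <<'E'
from h import *
r=snapshot("scene")
cv2.imwrite("pics/scene9.png",cv2.resize(r["color"][160:310,110:310,::-1],None,fx=4,fy=4,interpolation=2))
E
```

```text
clock: 13.57
tool_pos: [0.5721, -0.2451, 0.1163]
t 13.57 pos [ 0.5721 -0.2451  0.1163] shift [-0.9 -2.3 44.3] turn [ 0.4 -0.3  0.4] F [ 0.1  0.4 -2.2] open 35.7
```

View pics/scene9.png

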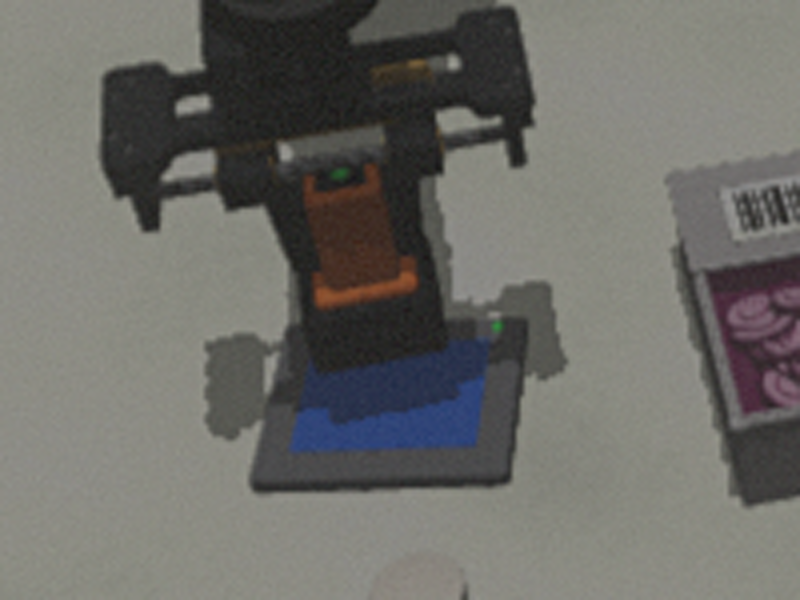

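The scanner hangs upright above the blue field, its lower edge at zoomed (318,370)–(445,350). Lowering slowly.

```bash
python3 -m creep '[0,-2,8,0.3,-0.2,0.3,0,0,9,0,0,0,0,0,9,0,0,0,0,0,5,0,0,0,0,0,0,0,0,0]' |head -2
python3 rem.py 0.573 -0.247 0.072 6
python3 -m creep '[0,0,2,0,0,0,0,0,1,0,0,0,0,0,1,0,0,0,0,0,0,0,0,0]' |head -2
python3 rem.py 0.573 -0.247 0.072 6
```

```text
clock: 14.03
tool_pos: [0.5739, -0.2466, 0.0841]
t 14.03 pos [ 0.5739 -0.2466  0.0841] shift [ 1.  -0.3 12.1] turn [0.  0.2 0.1] F [ 0.5  1.  -2.3] open 35.6
clock: 14.37
tool_pos: [0.5741, -0.2465, 0.0797]
t 14.37 pos [ 0.5741 -0.2465  0.0797] shift [ 1.2 -0.4  7.7] turn [0.  0.2 0.1] F [-0.3 -0.1 -2.5] open 35.6
```

```bash
python3 -m creep '[0.5,0,3,0,0.2,0,0,0,2,0,0,0,0,0,1,0,0,0,0,0,0,0,0,0]' |head -2
python3 rem.py 0.573 -0.247 0.072 6
python3 -m creep '[0,0,1,0,0,0,0,0,1,0,0,0,0,0,0,0,0,0]' |head -2
python3 rem.py 0.573 -0.247 0.072 6
```

```text
clock: 14.7
tool_pos: [0.5742, -0.2469, 0.0739]
t 14.7 pos [ 0.5742 -0.2469  0.0739] shift [1.2 0.  1.9] turn [-0.   0.   0.1] F [ 0.   0.8 -2.1] open 36.1
clock: 14.95
tool_pos: [0.5745, -0.2469, 0.0721]
t 14.95 pos [ 0.5745 -0.2469  0.0721] shift [1.5 0.  0.1] turn [-0.   0.1  0.1] F [-0.2  0.2 -1.5] open 35.6
```

```bash
python3 -m creep '[0,0,1,0,0,0,0,0,0,0,0,0]' |head -2
python3 rem.py 0.573 -0.247 0.072 6
python3 -m creep '[0,0,1,0,0,0,0,0,0,0,0,0]' |head -2
python3 rem.py 0.573 -0.247 0.072 6
```

```text
clock: 15.12
tool_pos: [0.5746, -0.2468, 0.0724]
t 15.12 pos [ 0.5746 -0.2468  0.0724] shift [1.6 0.  0.4] turn [-0.1  0.1  0.1] F [ 1.1 -0.3 -2.4] open 35.6
clock: 15.28
tool_pos: [0.5751, -0.2469, 0.0721]
t 15.28 pos [ 0.5751 -0.2469  0.0721] shift [2.1 0.1 0.1] turn [-0.1  0.2  0.1] F [ 0.  -0.1 -2. ] open 35.6
```

```bash
python3 -m creep '[1,0,2,0,0,0,0,0,1,0,0,0,0,0,0,0,0,0]' |head -2
python3 rem.py 0.573 -0.247 0.072 6
python3 - <<'E'
from h import *
r=snapshot("scene")
cv2.imwrite("pics/scene10.png",cv2.resize(r["color"][160:310,110:310,::-1],None,fx=4,fy=4,interpolation=2))
E
```

```text
clock: 15.53
tool_pos: [0.5752, -0.2469, 0.0722]
t 15.53 pos [ 0.5752 -0.2469  0.0722] shift [2.2 0.1 0.2] turn [-0.2  0.3  0.1] F [-0.3  0.2 -2.1] open 35.9
```

View pics/scene10.png

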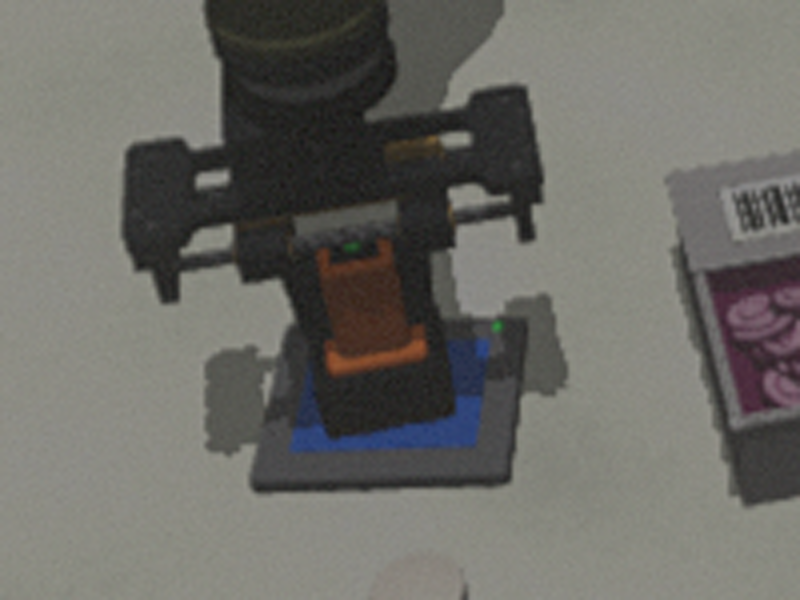

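Its place and height match the original picture (lower edge at (335,437)–(455,415)), and z won't go below 0.072, so it is standing. Releasing.

```bash
python3 -m creep '[0,0,0,0,0,0,0,0,0,0,0,0,0,0,0,0,0,0,0,0,0,0,0,0,0,0,0,0,0,0]' 88
python3 -m creep '[0,0,0,0,0,0,0,0,0,0,0,0,0,0,0,0,0,0,0,0,0,0,0,0,0,0,0,0,0,0]'
python3 -m creep '[0,0,0,0,0,0,0,0,0,0,0,0,0,0,0,0,0,0,0,0,0,0,0,0,0,0,0,0,0,0]'|tail -1
python3 rem.py 0.573 -0.247 0.072 6
```

```text
clock: 16.0
tool_pos: [0.5761, -0.247, 0.0714]
eef_rot: [-0.053, 0.999, -0.001, 0.004]
contact_force: [-0.8, 0.5, 0.2]
opening: 0.758
clock: 16.42
tool_pos: [0.5762, -0.2471, 0.0712]
eef_rot: [-0.053, 0.999, -0.001, 0.004]
contact_force: [0.6, -0.5, 0.4]
opening: 0.999
opening: 0.997
t 16.83 pos [ 0.5762 -0.247   0.0712] shift [ 3.2  0.4 -0.8] turn [-0.2  0.4  0.1] F [-0.  -0.6 -0.5] open 87.8
```

```bash
python3 -m creep '[0,0,-8,0,0,0,0,0,-14,0,0,0,0,0,-18,0,0,0,0,0,-20,0,0,0,0,0,-20,0,0,0]'|head -2
python3 -m creep '[0,0,-24,0,0,0,0,0,-24,0,0,0,0,0,-16,0,0,0,0,0,-8,0,0,0,0,0,0,0,0,0]'|head -2
python3 -m creep '[20,0,0,0,0,0,30,0,0,0,0,0,30,0,0,0,0,0,20,0,0,0,0,0,0,0,0,0,0,0]'|head -2
python3 - <<'E'
from h import *
for n in("top","scene"):
    r=snapshot(n);x0,y0=(300,100) if n=="top" else (110,160)
    cv2.imwrite(f"pics/{n}11.png",cv2.resize(r["color"][y0:y0+150,x0:x0+200,::-1],None,fx=4,fy=4,interpolation=2))
E
```

```text
clock: 17.25
tool_pos: [0.5723, -0.2458, 0.1512]
clock: 17.67
tool_pos: [0.5742, -0.2459, 0.234]
clock: 18.08
tool_pos: [0.4703, -0.255, 0.2301]
```

View pics/scene11.png

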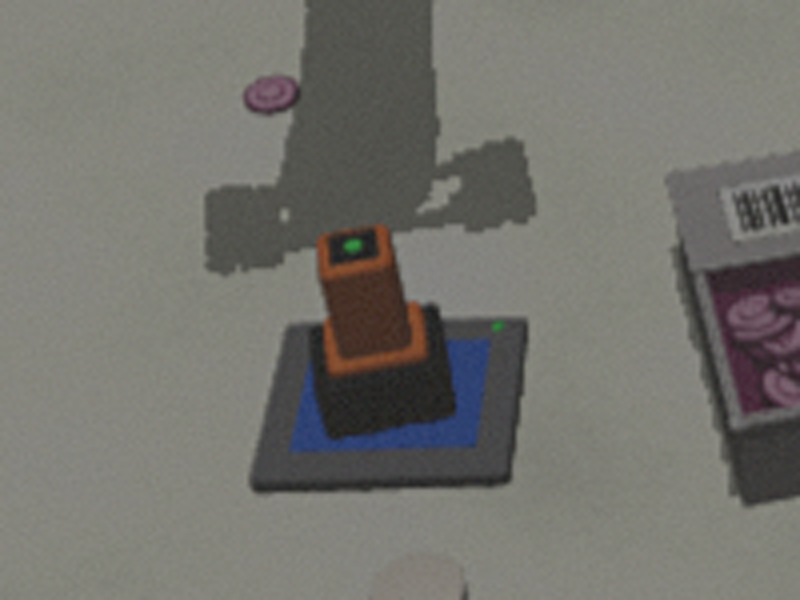

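View pics/top11.png

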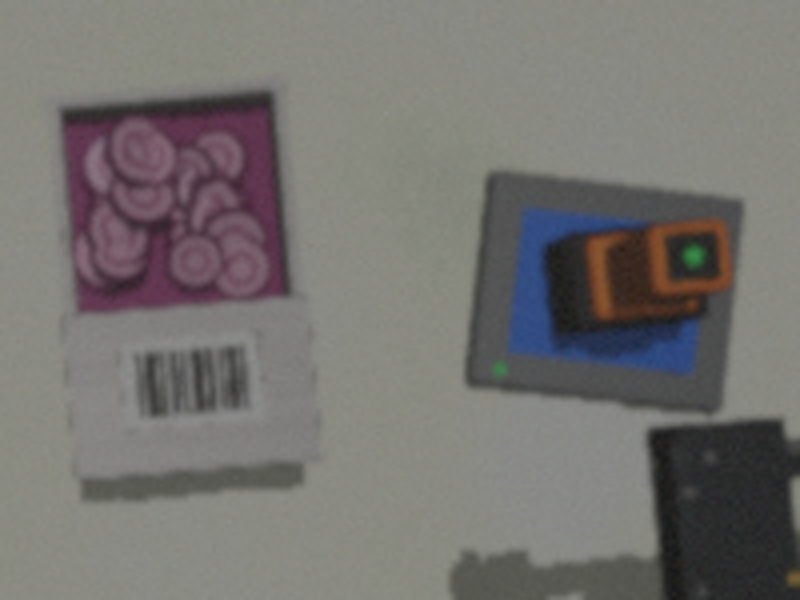

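The scanner stands upright on the blue field, top LED at zoomed (353,245) in the scene view and (692,256) in the top view. That is within about 1 px of where it began. I'll check its centre, then hand in.

Run:
```python
from h import *
t=snapshot("top");s=snapshot("scene")
print(ray(t,(692.5/4-.375+300,256.5/4-.375+100),.122).round(4),ray(s,(353.5/4-.375+110,245.5/4-.375+160),.122).round(4))
print(get_state()["qd"].round(3));finish_job()
```

```text
[ 0.5738 -0.2469  0.122 ] [ 0.5738 -0.2488  0.122 ]
[-0.008  0.002 -0.005 -0.014 -0.001  0.001  0.002]
the job is handed in; nothing more can be done
```

I read the onion label with the scanner, stood it back upright in its dock, let go, and handed the job in at about 18 s. `finish_job()` gives no verdict, so the results below are my own measurements.

- **Read:** I held the scanner still for about 2.5 s, window about 8 cm above the label, tool within 0.5° of vertical and scan line along the label's long side. By the pictures, the window's centre was within about 6 mm of the label's middle. It never went near the garlic tray.
- **Return:** I lowered it slowly until it stood. Both cameras put its top at about (0.574, -0.248), against a dock middle of about (0.572, -0.246), so roughly 2–4 mm off. It looks upright, and the open gripper is well clear.

**Checks that disagreed or were unclear:**
- **Label position:** the network's "label" points were really the tray middles, so I measured the labels from the pictures myself.
- **Scanner over the label:** its outline sat about 2 px from where the arm's pose predicted, so I shifted it a few millimetres to compensate.
- **Touchdown:** the wrist force didn't show contact clearly. I relied on the height stopping at 0.072 m, the same as at the grasp, and on the picture.

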